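# Snap the brush rest onto the sprung tool rail

### The job

Take the green brush rest from its white cradle and press it straight down onto the yellow tube, at least a clip's length clear of the black collar, firmly but never so hard that the tube's sprung legs bottom out, until its jaws snap past the tube and it is fully home. Then slide it along the tube until it just touches the collar, without shoving the collar along, let go and leave it there. Leave the bottles and other things on the desk alone.

Things in the scene. Friction and masses are not known exactly. Their poses are not given: they have to be found in the camera images.
- clip_fin (a point): centre of the grip fin of the green clip-on brush rest (70 to 120 g), parked upright in the cradle. x along its groove (so along the tube once fitted), y across, z up. Fin: upright slab 34 (x) x 14 (y) x 44 tall, centred here. Grip it across its thickness (closing along y), here or up to 8 higher, so that fingertips stay clear of the slab below. The rest is the same both ways round
- clip: all of it; origin 30 below clip_fin, mid-underside of its slab 36 (x) x 60 (y) x 8, same axes. Below hang two black sprung jaws 30 long (x), 26 over their backs, reaching 18 below here, inward lips 9 apart. Pressed over the tube, well centred, it takes 10 to 15 N, rising, then snaps: the force drops by 3 N or more. Off-centre it jams and is pushed sideways towards centre. Fitted, it slides along the tube at 1 to 6 N if not also pressed down
- tube_mid (a point): middle of the yellow tube of the tool rail, on its axis; x along the tube, z up. Tube 16 in diameter, 280 long between its two upright legs, axis 130 above the table at rest. Clip_fin is about 53 above this axis when the lips first touch the tube and 38 above it when the clip is fully home, the slab lying on the tube
- rail: the sprung yellow tube with its legs; origin and axes as tube_mid. It moves straight down when pressed: starts to give at about 2 N, then sinks 1 mm per 0.45 N until it bottoms hard at 40 mm, is damped (1 N more per 10 mm/s), and comes back up when let go. Bottoming it (over 38 mm down, 19 N) is too hard
- collar_mid (a point): centre of the black stop collar on the tube, 32 in diameter, 14 long along the tube; x as for tube_mid. It sits 50 to 90 from the tube's middle, towards its +x end. It touches the clip when their centres are 25 apart. It is only a friction fit: it creeps along the tube under about 12 N
- cradle: white parking cradle fixed to the table, 56 x 64 footprint, two walls 26 tall on which the brush rest's slab lies; origin under its centre
- stand: white base plate of the rail, 330 x 70 x 12, fixed to the table; origin under its centre, x along the tube
- polish_red: red nail-polish bottle, 32 dia x 75 tall, origin under its base, bystander
- polish_blue: blue nail-polish bottle, 32 dia x 75 tall, origin under its base, bystander
- polish_amber: amber nail-polish bottle, 32 dia x 75 tall, origin under its base, bystander
- gel_jar: white gel jar with brass lid, 50 dia x 40; origin under its centre, bystander
- buffer: orange nail buffer block 95 x 27 x 27, lying; origin under its centre, bystander
- lotion: white lotion bottle with black cap, 56 dia x 140; origin under its centre, bystander
Not all that is in view belongs to the job. Of the things that look like the clip, the largest one is meant.

How it is judged:
By the outcome, as a careful person would: the job done as asked, in the order asked, and still so for the second after the job is handed in, with the robot touching nothing.
It also fails if it takes over 61 s, if anything falls off the work surface, if the arm or the gripper's body presses on something with over 40 N, if the wrist force passes 120 N, or if a joint passes its speed limit or range.

### The arm

A 6-joint arm with a two-finger parallel gripper is mounted at the origin on the work surface. World frame = base frame: x ahead of the robot, y to its left, z up, the work surface at z = 0. Lengths are in m, angles in rad, forces in N, time in s.
With the tool pointing down it reaches from about 0.325 to 0.75 m from the base axis. Payload 7.6 kg.
Tool frame: the origin (TCP) lies midway between the tips of the shut fingers; the grasp point (between the pads) lies 19 mm behind it (env.grip_depth is the distance from the TCP to the grasp point, in m); x points along the fingers, y is the direction in which the jaws open and shut, and the axes are right-handed (so a half turn about x gives the same grasp; the last joint's range is limited). The gripper opens to 85 mm and grips with 20 to 120 N. Pads are 22 mm wide; open, the fingers measure 114 mm over their backs; the gripper's body (76 mm by 85 mm) begins 54 mm behind the grasp point. The pads swing forward as they close: fully open they stand 13 mm farther back than shut.
Start: joints at [-1.317, 0.052, 1.401, -0, 1.689, -0.07], TCP at [0.167, -0.498, 0.204] pointing down, gripper open.
Joint ranges: [-2.9, 2.9], [-0.91, 2.17], [0.12, 2.37], [-1.06, 4.2], [0.26, 2.73], [-2.93, 2.93]. Speed limits (rad/s): [2.57, 2.57, 3.01, 3.14, 3.14, 3.14].

### API

Orientations are given as a unit quaternion [w, x, y, z].
In Python, from rig import env gives the robot as it stands.
- The arm moves only by the shell command python3 -m inch 'ROWS'. ROWS is JSON, a list of rows, each an object of numbers: "tx", "ty", "tz": the shift along the tool's x, y, z in units of 400 mm (1.0 is 400 mm); "rx", "ry", "rz": the turn, a rotation vector about the tool's x, y, z in units of 90 degrees (1.0 is 90 degrees); "grip": the opening, from 0 (shut) to 1 (fully open). In form: [{"tx": .., "ty": .., "tz": .., "rx": .., "ry": .., "rz": .., "grip": ..}, ...]. A call has 1 to 20 rows; each row is the pose to reach, as a shift and turn from the pose commanded when the call began, along the tool's axes at that moment; what a row does not reach only later rows make up. A row lasts 1/10 s, in which the tool goes at most 50 mm and 8.59 degrees, less where a joint would pass 70% of its speed; a pose out of reach is approached as far as the arm can. A call with a number of a shift or a turn outside -1 to 1 is refused whole. A call with a gripper value outside its range is refused whole. The fingers move at their own pace and stop on an object; the grip force is fixed at half the most. Time passes only in rows, so rows that repeat a pose let the fingers close. It gives the time, the measured TCP pose, the force and the opening at its end, in the units of the state.
- env.get_obs(): the state, without advancing time (a new reading comes with each control period).
- env.grab_frame(name): name is "scene" or "top"; returns the picture (384x512x3 uint8, blue, green, red); there is no depth.
- env.camera_params(name): a dict with "fx", "fy", "cx", "cy" (pixels), "dist" ([k1, k2, p1, p2, k3] as OpenCV has them; the pictures are not rectified), "world_to_cam" (4x4, takes a point from world to camera coordinates). Camera axes: x right, y up, looking along -z (the intrinsics and any distortion apply to the point x, -y, -z); pixel columns grow to the right and rows downward; lengths in m; the calibration is good to about 2 mm. A picture is of the moment at which its call begins. camera_params takes no time and is no camera call.
- env.finish_job(): hands the job in, once; it reports no verdict.
The state is a dict: "time": time; "joint_positions": joint angles; "joint_velocities": joint speeds; "tau": joint torques, N m; "ee_pos": TCP position; "ee_rot": TCP orientation; "ft_force": force on the tool from outside, world axes, zero at the start; "ft_torque": the same for the moment, N m; "opening": opening from 0.0 (shut) to 1.0 (fully open).
Only numpy, scipy, OpenCV 4.12 (cv2) and the standard library are available. Lean on these libraries where they do the work, as an engineer would, in place of code of your own. Each camera call takes 0.05 s, during which the arm holds its last target. There are 200 camera calls.

## Working session

There is one attempt and no reset: what is moved stays moved. The work goes in short steps, Python scripts to look and compute and a shell command to move; the robot and the scene stay as the last step left them, time stands still between calls to the robot, and variables do not carry over. Pictures are saved under pics/ and viewed, about 8 in all and at most 12, crops included, and the job is handed in when it is done.

```bash
ls; mkdir -p pics; python3 - <<'E'
from rig import env
import cv2,json
for n in("scene","top"):
    cv2.imwrite(f"pics/{n}0.png",env.grab_frame(n)); p=env.camera_params(n); print(n,{k:(v.tolist() if hasattr(v,'tolist') else v) for k,v in p.items()})
o=env.get_obs(); print(o, env.grip_depth)
E
```

```text
pics
scene {'fx': 449.89102956694956, 'fy': 449.89102956694956, 'cx': 251.1164635016725, 'cy': 188.64953646158642, 'dist': [-0.030989018465164206, 0.0, 0.0, 0.0, 0.0], 'world_to_cam': [[-0.5451407597408534, 0.8383214486096088, 0.006221002351072638, 0.27344765861362136], [-0.630123392853769, -0.4146264061304469, 0.6565283338271123, 0.21290541171542213], [0.5529611757145522, 0.35398035558549956, 0.7542757095465448, -1.5681786977611003], [0.0, 0.0, 0.0, 1.0]]}
top {'fx': 438.82276835591153, 'fy': 438.82276835591153, 'cx': 255.75201067381494, 'cy': 188.06574989427375, 'dist': [-0.1317474587879457, 0.0, 0.0, 0.0, 0.0], 'world_to_cam': [[0.010985646528344483, -0.9998272292641049, -0.014994238640795203, -0.02281197407573572], [0.9965373658039018, 0.009711104707375911, 0.08257707310133035, -0.49141590036265975], [-0.08241719557819444, -0.015849481613769572, 0.9964718760735801, -1.2225876824130824], [0.0, 0.0, 0.0, 1.0]]}
{'time': 0.1, 'joint_positions': array([-1.31728946e+00,  5.27692804e-02,  1.40160201e+00,  1.89855583e-05,
        1.68854880e+00, -7.03281527e-02]), 'joint_velocities': array([-7.48576461e-04, -2.17834367e-03, -3.13344754e-03,  6.81281375e-05,
        2.10897979e-03,  1.25221839e-04]), 'tau': array([ 9.63008752e-04, -3.82581210e+01, -3.60985708e+01, -4.80153381e-05,
        4.82942385e-03,  5.07748297e-06]), 'ee_pos': array([ 0.16699959, -0.49743283,  0.2035697 ]), 'ee_rot': array([-0.11352613, -0.69782124, -0.11446205,  0.69789381]), 'ft_force': array([ 0.15597528, -0.1380473 , -0.5273267 ]), 'ft_torque': array([0.00043689, 0.02480677, 0.04072391]), 'opening': 0.9992615444252491} 0.0187
```

View pics/scene0.png

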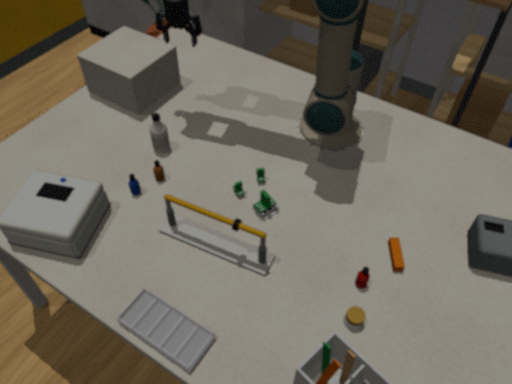

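View pics/top0.png

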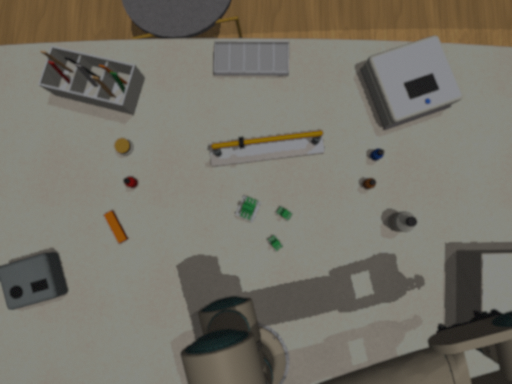

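The scene view shows green objects at (264,204), (239,188) and (261,175); in the top view they are at (248,207), (284,212) and (274,242). The one at scene (264,204) / top (248,207) is the largest and has a white cradle under it, so it fits the description. I'll confirm it in a crop and take measurements from the same frames.

```bash
cat > h.py <<'E'
import cv2,numpy as np
from rig import env
def cam(n):
    p=env.camera_params(n);K=np.array([[p['fx'],0,p['cx']],[0,p['fy'],p['cy']],[0,0,1.]])
    return K,np.array(p['dist'],float),np.array(p['world_to_cam'])
F=np.diag([1,-1,-1.])
def ray(n,uv):
    K,d,T=cam(n);q=cv2.undistortPoints(np.array([[uv]],float),K,d)[0,0]
    R=T[:3,:3];return -R.T@T[:3,3],R.T@(F@np.array([q[0],q[1],1]))
def onz(n,uv,z):
    o,v=ray(n,uv);return o+v*(z-o[2])/v[2]
def tri(a,b):
    o1,v1=ray("scene",a);o2,v2=ray("top",b)
    s=np.linalg.lstsq(np.c_[v1,-v2],o2-o1,rcond=None)[0]
    p,q=o1+v1*s[0],o2+v2*s[1];return (p+q)/2,np.linalg.norm(p-q)
def proj(n,X):
    K,d,T=cam(n);X=np.atleast_2d(X)@T[:3,:3].T+T[:3,3]
    return cv2.projectPoints(X@F,np.zeros(3),np.zeros(3),K,d)[0][:,0]
def blobs(img,lo,hi,amin=15):
    m=cv2.inRange(cv2.cvtColor(img,cv2.COLOR_BGR2HSV),lo,hi)
    n,l,s,c=cv2.connectedComponentsWithStats(m);return [(c[i].round(1),s[i].tolist()) for i in range(1,n) if s[i][4]>=amin],l
E
python3 - <<'E'
from h import *
S=cv2.imread('pics/scene0.png');T=cv2.imread('pics/top0.png')
for n,I in(("scene",S),("top",T)):
    print(n,"green",*blobs(I,(50,90,40),(85,255,255))[0],sep="\n ")
    print(n,"yellow",*blobs(I,(18,140,90),(30,255,255),40)[0],sep="\n ")
a=cv2.resize(S[155:285,150:290],None,fx=4,fy=4,interpolation=cv2.INTER_CUBIC)[:520]
cv2.imwrite('pics/c1.png',a)
b=cv2.resize(T[120:255,200:335],None,fx=4,fy=4,interpolation=cv2.INTER_CUBIC)
cv2.imwrite('pics/c2.png',b)
E
```

```text
scene
 green
 (array([260. , 172.8]), [258, 169, 6, 10, 39])
 (array([237.6, 187.5]), [234, 182, 8, 13, 50])
 (array([265.3, 200.8]), [258, 191, 15, 19, 139])
 (array([326.3, 351.7]), [323, 343, 8, 21, 80])
scene
 yellow
 (array([199.1, 209.4]), [165, 195, 69, 30, 319])
 (array([251.4, 230. ]), [239, 223, 26, 14, 128])
 (array([355.4, 314.9]), [347, 307, 17, 16, 213])
top
 green
 (array([116.3,  78.5]), [110, 72, 14, 17, 39])
 (array([247.8, 207.4]), [241, 198, 15, 20, 166])
 (array([284. , 212.8]), [278, 208, 13, 10, 72])
 (array([275.1, 243. ]), [271, 237, 10, 12, 71])
top
 yellow
 (array([228.1,  18.8]), [217, 15, 23, 8, 90])
 (array([141.7,  35.9]), [131, 34, 20, 4, 44])
 (array([283.6, 137.1]), [244, 131, 79, 14, 346])
 (array([121.9, 145.3]), [116, 139, 13, 14, 145])
 (array([224.8, 144.3]), [211, 141, 28, 8, 126])
```

View pics/c1.png

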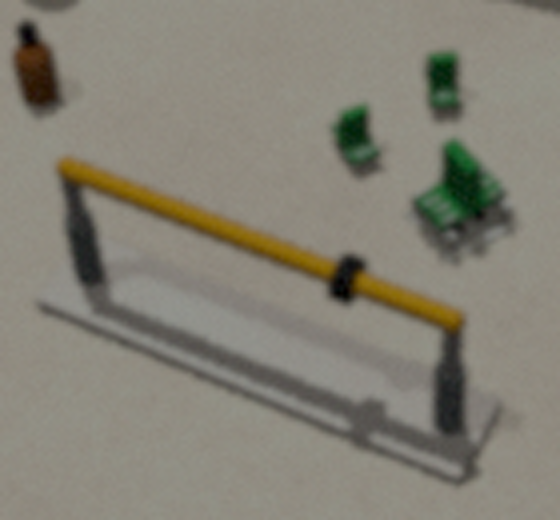

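View pics/c2.png

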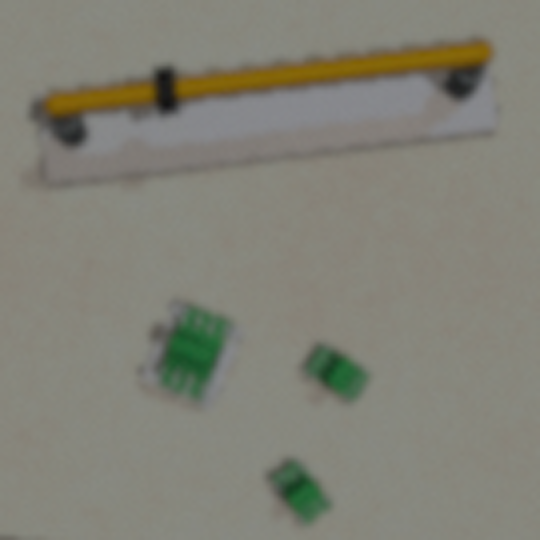

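```bash
python3 - <<'E'
from h import *
I={n:cv2.resize(cv2.imread(f'pics/{n}0.png'),None,fx=4,fy=4,interpolation=cv2.INTER_CUBIC) for n in("scene","top")}
u=lambda p:(np.array(p)+.5)/4-.5
boxes={"scene":(155,190,275,245),"top":(205,125,330,155)}
gb={"scene":(252,186,280,215),"top":(238,195,260,221)}
for n in I:
    H=cv2.cvtColor(I[n],cv2.COLOR_BGR2HSV)
    x0,y0,x1,y1=[4*k for k in boxes[n]]
    m=np.zeros(H.shape[:2],np.uint8);m[y0:y1,x0:x1]=cv2.inRange(H,(15,130,70),(32,255,255))[y0:y1,x0:x1]
    P=np.argwhere(m)[:,::-1].astype(np.float32)
    vx,vy,cx,cy=cv2.fitLine(P,cv2.DIST_HUBER,0,.01,.01).ravel()
    t=(P-[cx,cy])@[vx,vy];e=[u([cx+vx*s,cy+vy*s]) for s in(t.min(),t.max())]
    h=np.bincount((t-t.min()).astype(int));g=np.where(h<.5*np.median(h))[0];g=g[(g>20)&(g<len(h)-20)]
    c=u(np.array([cx,cy])+np.array([vx,vy])*(t.min()+g.mean()))
    W=[onz(n,q,.13) for q in e+[c]]
    print(n,"ends px",e,"collar px",c,len(g));print(" world",np.round(W,4).tolist(),"len",np.linalg.norm(W[0]-W[1]))
    x0,y0,x1,y1=[4*k for k in gb[n]]
    m=np.zeros(H.shape[:2],np.uint8);m[y0:y1,x0:x1]=cv2.inRange(H,(50,80,30),(88,255,255))[y0:y1,x0:x1]
    c=max(cv2.findContours(m,0,2)[0],key=cv2.contourArea);r=cv2.minAreaRect(c)
    print(" clip rect",u(r[0]),np.array(r[1])/4,r[2])
    b=np.array([u(q) for q in cv2.boxPoints(r)])
    if n=="top":
        w=np.array([onz(n,q,.034) for q in b]);print(np.round(w,4).tolist(),"mean",w.mean(0));print([(np.linalg.norm(w[i+1]-w[i]).round(4),np.degrees(np.arctan2(*(w[i+1]-w[i])[1::-1])).round(1)) for i in(0,1)])
a=cv2.imread('pics/scene0.png')[186:226,245:285];b=cv2.imread('pics/top0.png')[190:230,228:268]
cv2.imwrite('pics/c3.png',cv2.convertScaleAbs(np.hstack([cv2.resize(k,(400,400),interpolation=cv2.INTER_CUBIC) for k in(a,b)]),alpha=1.5))
E
```

```text
scene ends px [array([164.3379 , 195.71909], dtype=float32), array([264.96646, 235.39305], dtype=float32)] collar px [235.50632607 223.77805866] 21
 world [[0.6294, -0.192, 0.13], [0.5915, 0.0982, 0.13], [0.602, 0.0175, 0.13]] len 0.29268477127009107
 clip rect [262.53222656 202.07296753] [18.16216469 18.02762985] 47.72631072998047
top ends px [array([210.79388, 145.95973], dtype=float32), array([322.12607, 132.3837 ], dtype=float32)] collar px [240.69736972 142.31324882] 18
 world [[0.5918, 0.0992, 0.13], [0.6304, -0.1915, 0.13], [0.6019, 0.0211, 0.13]] len 0.2932573628944507
 clip rect [247.60501099 207.39001465] [12.42507076 19.54226303] 22.166345596313477
[[0.4171, 0.0303, 0.034], [0.4679, 0.0104, 0.034], [0.4551, -0.0219, 0.034], [0.4044, -0.0019, 0.034]] mean [0.43616083 0.00421399 0.034     ]
[(np.float64(0.0546), np.float64(-21.4)), (np.float64(0.0348), np.float64(-111.6))]
```

View pics/c3.png

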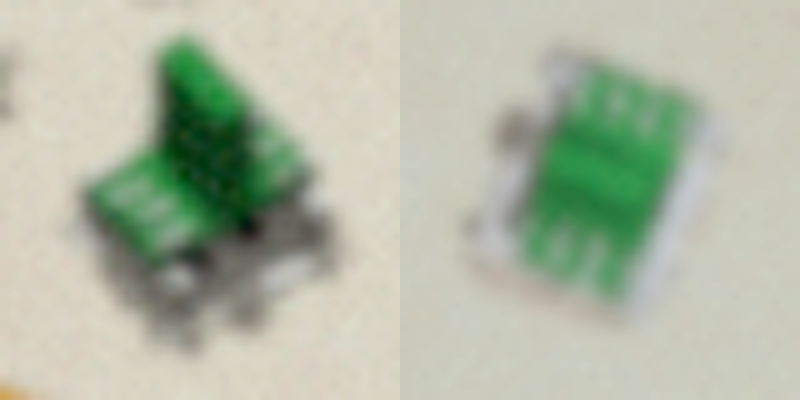

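Two views confirm it: the fin and ribbed slab on the white cradle, with the fin top at scene ≈(265,193) and top ≈(248,205.5). The two smaller ones are decoys.

```bash
cat >> h.py <<'E'
from scipy.spatial.transform import Rotation as Ro
def plan(p,yaw):
    "row for TCP at p, tool down, jaw axis at yaw deg (mod 180)"
    o=env.get_obs();q=np.array(o['ee_rot']);R0=Ro.from_quat(q[[1,2,3,0]]);best=None
    for k in(0,180):
        a=np.radians(yaw+k);x=np.array([0,0,-1.]);y=np.array([np.cos(a),np.sin(a),0])
        r=(R0.inv()*Ro.from_matrix(np.c_[x,y,np.cross(x,y)])).as_rotvec()
        if best is None or np.linalg.norm(r)<np.linalg.norm(best):best=r
    t=R0.inv().apply(np.array(p)-o['ee_pos'])/.4
    print("t",t.round(4),"r",(best/(np.pi/2)).round(4))
def st():
    o=env.get_obs();q=np.array(o['ee_rot']);R=Ro.from_quat(q[[1,2,3,0]]).as_matrix()
    print("t",round(o['time'],2),"p",np.round(o['ee_pos'],4),"F",np.round(o['ft_force'],2),"M",np.round(o['ft_torque'],2),"op",round(o['opening'],3),"yaw",np.degrees(np.arctan2(R[1,1],R[0,1])).round(2),"j",np.round(o['joint_positions'],2));print(R.round(3).tolist())
E
python3 - <<'E'
from h import *
print(tri((265,193.5),(248,205.5)),onz("top",(248,205.5),.078),onz("scene",(265,193.5),.078))
print(proj("top",[[.436,.004,.078]]),proj("scene",[[.436,.004,.078]]))
st();plan([.437,.003,.16],-21.4)
E
```

```text
(array([0.43870724, 0.00313942, 0.07805931]), np.float64(0.003299497137555796)) [0.43954323 0.00171761 0.078     ] [0.43782082 0.00453266 0.078     ]
[[247.13641388 206.80657809]] [[265.18081509 193.00955351]]
t 0.1 p [ 0.167  -0.4974  0.2036] F [ 0.16 -0.14 -0.53] M [0.   0.02 0.04] op 0.999 yaw -71.45 j [-1.32  0.05  1.4   0.    1.69 -0.07]
[[-0.0, 0.318, -0.948], [0.001, -0.948, -0.318], [-1.0, -0.001, -0.0]]
t [ 0.1103 -0.9711 -1.038 ] r [-5.561e-01 -4.000e-04  8.000e-04]
```

```bash
python3 -m inch '[{"ty":-0.9,"tz":-0.96,"rx":-0.556,"grip":1},{"ty":-0.9,"tz":-0.96,"rx":-0.556,"grip":1},{"ty":-0.9,"tz":-0.96,"rx":-0.556,"grip":1},{"ty":-0.9,"tz":-0.96,"rx":-0.556,"grip":1},{"ty":-0.9,"tz":-0.96,"rx":-0.556,"grip":1},{"ty":-0.9,"tz":-0.96,"rx":-0.556,"grip":1},{"ty":-0.9,"tz":-0.96,"rx":-0.556,"grip":1},{"ty":-0.9,"tz":-0.96,"rx":-0.556,"grip":1},{"ty":-0.9,"tz":-0.96,"rx":-0.556,"grip":1},{"ty":-0.9,"tz":-0.96,"rx":-0.556,"grip":1},{"ty":-0.9,"tz":-0.96,"rx":-0.556,"grip":1},{"ty":-0.9,"tz":-0.96,"rx":-0.556,"grip":1},{"ty":-0.9,"tz":-0.96,"rx":-0.556,"grip":1},{"ty":-0.9,"tz":-0.96,"rx":-0.556,"grip":1},{"ty":-0.9,"tz":-0.96,"rx":-0.556,"grip":1}]'; python3 -c "
from h import *
st();plan([.4375,.003,.12],-21.4);plan([.4375,.003,.041],-21.4)"
```

```text
t 0.1 p [ 0.167  -0.4974  0.2036] F [ 0.16 -0.14 -0.53] M [0.   0.02 0.04] op 0.999 yaw -71.45 j [-1.32  0.05  1.4   0.    1.69 -0.07]
[[-0.0, 0.318, -0.948], [0.001, -0.948, -0.318], [-1.0, -0.001, -0.0]]
t [ 0.2103 -0.9706 -1.0392] r [-5.561e-01 -4.000e-04  8.000e-04]
t [ 0.4078 -0.9703 -1.0392] r [-5.561e-01 -4.000e-04  8.000e-04]schema error: expected keys tx, ty, tz, rx, ry, rz, grip
```

All keys are needed in every row.

```bash
python3 -m inch '[{"tx":0,"ty":-0.9,"tz":-0.96,"rx":-0.556,"ry":0,"rz":0,"grip":1},{"tx":0,"ty":-0.9,"tz":-0.96,"rx":-0.556,"ry":0,"rz":0,"grip":1},{"tx":0,"ty":-0.9,"tz":-0.96,"rx":-0.556,"ry":0,"rz":0,"grip":1},{"tx":0,"ty":-0.9,"tz":-0.96,"rx":-0.556,"ry":0,"rz":0,"grip":1},{"tx":0,"ty":-0.9,"tz":-0.96,"rx":-0.556,"ry":0,"rz":0,"grip":1},{"tx":0,"ty":-0.9,"tz":-0.96,"rx":-0.556,"ry":0,"rz":0,"grip":1},{"tx":0,"ty":-0.9,"tz":-0.96,"rx":-0.556,"ry":0,"rz":0,"grip":1},{"tx":0,"ty":-0.9,"tz":-0.96,"rx":-0.556,"ry":0,"rz":0,"grip":1},{"tx":0,"ty":-0.9,"tz":-0.96,"rx":-0.556,"ry":0,"rz":0,"grip":1},{"tx":0,"ty":-0.9,"tz":-0.96,"rx":-0.556,"ry":0,"rz":0,"grip":1},{"tx":0,"ty":-0.9,"tz":-0.96,"rx":-0.556,"ry":0,"rz":0,"grip":1},{"tx":0,"ty":-0.9,"tz":-0.96,"rx":-0.556,"ry":0,"rz":0,"grip":1},{"tx":0,"ty":-0.9,"tz":-0.96,"rx":-0.556,"ry":0,"rz":0,"grip":1},{"tx":0,"ty":-0.9,"tz":-0.96,"rx":-0.556,"ry":0,"rz":0,"grip":1},{"tx":0,"ty":-0.9,"tz":-0.96,"rx":-0.556,"ry":0,"rz":0,"grip":1}]'; python3 -c "
from h import *
st();plan([.4375,.003,.12],-21.4);plan([.4375,.003,.041],-21.4)"
```

```text
time: 1.6
ee_pos: [0.4163, -0.0352, 0.2043]
ee_rot: [-0.398, -0.585, -0.398, 0.585]
ft_force: [-0.4, 0.5, -0.3]
opening: 1.0
t 1.6 p [ 0.4163 -0.0352  0.2043] F [-0.36  0.51 -0.27] M [-0.   -0.06 -0.06] op 1.0 yaw -21.51 j [-0.17 -0.26  1.69 -0.    1.71  0.2 ]
[[0.0, 0.93, -0.367], [-0.0, -0.367, -0.93], [-1.0, 0.0, 0.0]]
t [ 0.2108  0.0143 -0.1084] r [-0.0013  0.0001 -0.0001]
t [ 0.4083  0.0143 -0.1084] r [-0.0013  0.0001 -0.0001]
```

```bash
python3 -m inch '[{"tx":0.12,"ty":0.0143,"tz":-0.108,"rx":-0.0013,"ry":0,"rz":0,"grip":1},{"tx":0.2,"ty":0.0143,"tz":-0.108,"rx":-0.0013,"ry":0,"rz":0,"grip":1},{"tx":0.28,"ty":0.0143,"tz":-0.108,"rx":-0.0013,"ry":0,"rz":0,"grip":1},{"tx":0.35,"ty":0.0143,"tz":-0.108,"rx":-0.0013,"ry":0,"rz":0,"grip":1},{"tx":0.38,"ty":0.0143,"tz":-0.108,"rx":-0.0013,"ry":0,"rz":0,"grip":1},{"tx":0.4,"ty":0.0143,"tz":-0.108,"rx":-0.0013,"ry":0,"rz":0,"grip":1},{"tx":0.408,"ty":0.0143,"tz":-0.108,"rx":-0.0013,"ry":0,"rz":0,"grip":1},{"tx":0.408,"ty":0.0143,"tz":-0.108,"rx":-0.0013,"ry":0,"rz":0,"grip":1}]'; python3 -c "
from h import *
st()
cv2.imwrite('pics/g1.png',cv2.resize(env.grab_frame('scene')[140:260,200:320],None,fx=4,fy=4,interpolation=cv2.INTER_CUBIC))"
```

```text
time: 2.4
ee_pos: [0.4382, 0.0036, 0.0419]
ee_rot: [0.399, 0.584, 0.399, -0.583]
ft_force: [0.7, -0.1, 0.1]
opening: 0.998
t 2.4 p [0.4382 0.0036 0.0419] F [ 0.69 -0.13  0.13] M [ 0.   -0.04  0.03] op 0.998 yaw -21.32 j [-0.08 -0.07  1.86 -0.    1.36  0.3 ]
[[0.001, 0.932, -0.364], [-0.0, -0.364, -0.932], [-1.0, 0.001, -0.0]]
```

View pics/g1.png

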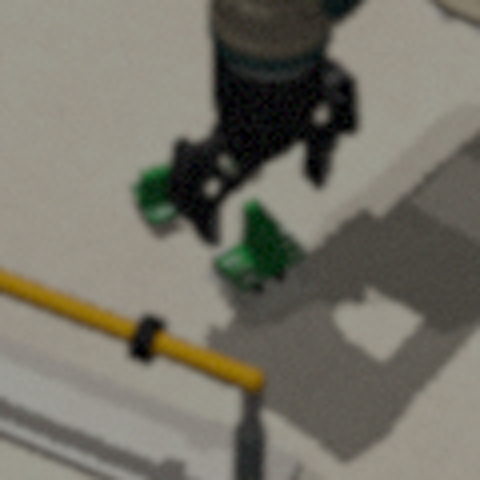

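The fin (crop ≈(258,225)) stands between the open fingers (≈(205,230) and (320,175)), so I'm closing.

```bash
python3 -m inch '[{"tx":0,"ty":0,"tz":0,"rx":0,"ry":0,"rz":0,"grip":0.6},{"tx":0,"ty":0,"tz":0,"rx":0,"ry":0,"rz":0,"grip":0.4},{"tx":0,"ty":0,"tz":0,"rx":0,"ry":0,"rz":0,"grip":0.3},{"tx":0,"ty":0,"tz":0,"rx":0,"ry":0,"rz":0,"grip":0},{"tx":0,"ty":0,"tz":0,"rx":0,"ry":0,"rz":0,"grip":0},{"tx":0,"ty":0,"tz":0,"rx":0,"ry":0,"rz":0,"grip":0},{"tx":0,"ty":0,"tz":0,"rx":0,"ry":0,"rz":0,"grip":0},{"tx":0,"ty":0,"tz":0,"rx":0,"ry":0,"rz":0,"grip":0},{"tx":0,"ty":0,"tz":0,"rx":0,"ry":0,"rz":0,"grip":0}]'; python3 -c "
from h import *
st()"
```

```text
time: 3.35
ee_pos: [0.4377, 0.0039, 0.0413]
ee_rot: [0.399, 0.584, 0.399, -0.584]
ft_force: [-1.5, 0.4, 3.6]
opening: 0.141
t 3.35 p [0.4377 0.0039 0.0413] F [-1.47  0.38  3.55] M [0.11 0.29 0.02] op 0.141 yaw -21.29 j [-0.08 -0.07  1.86  0.    1.36  0.3 ]
[[0.0, 0.932, -0.363], [0.0, -0.363, -0.932], [-1.0, 0.0, -0.0]]
```

```bash
python3 -m inch '[{"tx":-0.05,"ty":0,"tz":0,"rx":0,"ry":0,"rz":0,"grip":0},{"tx":-0.15,"ty":0,"tz":0,"rx":0,"ry":0,"rz":0,"grip":0},{"tx":-0.25,"ty":0,"tz":0,"rx":0,"ry":0,"rz":0,"grip":0},{"tx":-0.35,"ty":0,"tz":0,"rx":0,"ry":0,"rz":0,"grip":0},{"tx":-0.45,"ty":0,"tz":0,"rx":0,"ry":0,"rz":0,"grip":0},{"tx":-0.45,"ty":0,"tz":0,"rx":0,"ry":0,"rz":0,"grip":0},{"tx":-0.45,"ty":0,"tz":0,"rx":0,"ry":0,"rz":0,"grip":0}]'; python3 -c "
from h import *
st();plan([.612,-.0554,.215],7.5)"
```

```text
time: 4.05
ee_pos: [0.4379, 0.0038, 0.221]
ee_rot: [0.399, 0.584, 0.399, -0.584]
ft_force: [0.2, -0.2, -2.0]
opening: 0.139
t 4.05 p [0.4379 0.0038 0.221 ] F [ 0.25 -0.17 -1.99] M [ 0.04  0.02 -0.02] op 0.139 yaw -21.3 j [-0.08 -0.2   1.61 -0.    1.73  0.3 ]
[[0.001, 0.932, -0.363], [-0.0, -0.363, -0.932], [-1.0, 0.001, -0.0]]
t [ 0.0155  0.4592 -0.0202] r [-3.2e-01  1.0e-04 -6.0e-04]
```

```bash
python3 -m inch '[{"tx":0.015,"ty":0.08,"tz":-0.004,"rx":-0.06,"ry":0,"rz":0,"grip":0},{"tx":0.015,"ty":0.16,"tz":-0.008,"rx":-0.12,"ry":0,"rz":0,"grip":0},{"tx":0.015,"ty":0.24,"tz":-0.012,"rx":-0.18,"ry":0,"rz":0,"grip":0},{"tx":0.015,"ty":0.32,"tz":-0.015,"rx":-0.24,"ry":0,"rz":0,"grip":0},{"tx":0.015,"ty":0.4,"tz":-0.018,"rx":-0.29,"ry":0,"rz":0,"grip":0},{"tx":0.015,"ty":0.44,"tz":-0.02,"rx":-0.32,"ry":0,"rz":0,"grip":0},{"tx":0.015,"ty":0.459,"tz":-0.02,"rx":-0.32,"ry":0,"rz":0,"grip":0},{"tx":0.015,"ty":0.459,"tz":-0.02,"rx":-0.32,"ry":0,"rz":0,"grip":0},{"tx":0.015,"ty":0.459,"tz":-0.02,"rx":-0.32,"ry":0,"rz":0,"grip":0}]'; python3 -c "
from h import *
st();plan([.612,-.0554,.205],7.5)
S=env.grab_frame('scene');T=env.grab_frame('top')
cv2.imwrite('pics/s2.png',S);cv2.imwrite('pics/t2.png',T)
a=cv2.resize(S[140:240,155:275],(480,400),interpolation=cv2.INTER_CUBIC);b=cv2.resize(T[105:165,205:255],(320,384),interpolation=cv2.INTER_CUBIC)
b=cv2.copyMakeBorder(b,0,16,0,0,0);cv2.imwrite('pics/v2.png',cv2.convertScaleAbs(np.hstack([a,b]),alpha=1.4))"
```

```text
time: 4.95
ee_pos: [0.6109, -0.0551, 0.2143]
ee_rot: [0.531, 0.466, 0.532, -0.467]
ft_force: [-0.0, 0.8, -0.2]
opening: 0.142
t 4.95 p [ 0.6109 -0.0551  0.2143] F [-0.    0.82 -0.18] M [0.03 0.01 0.03] op 0.142 yaw 7.46 j [-0.15  0.3   1.1  -0.    1.74 -0.28]
[[-0.002, 0.992, 0.13], [0.0, 0.13, -0.992], [-1.0, -0.001, -0.0]]
t [0.0232 0.0026 0.0012] r [-0.0004 -0.0002  0.0009]
```

View pics/v2.png

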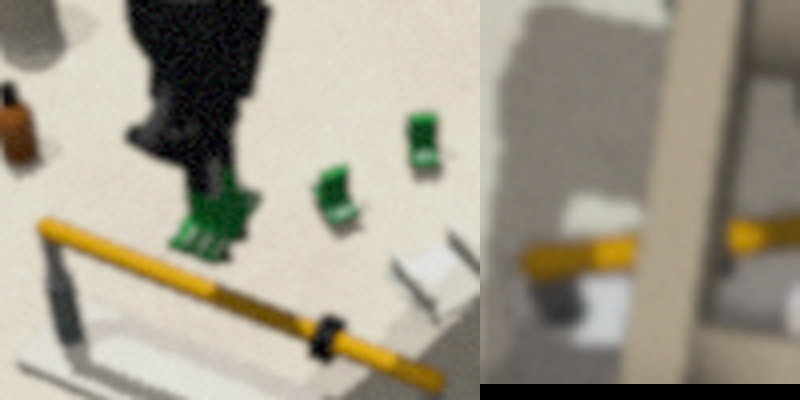

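The clip is held upright (slab ≈(205,235) in the crop), level and above the tube, left of the collar at ≈(325,338). Next I'll descend to just above contact.

```bash
python3 -m inch '[{"tx":0.03,"ty":0.0026,"tz":0.001,"rx":0,"ry":0,"rz":0,"grip":0},{"tx":0.06,"ty":0.0026,"tz":0.001,"rx":0,"ry":0,"rz":0,"grip":0},{"tx":0.08,"ty":0.0026,"tz":0.001,"rx":0,"ry":0,"rz":0,"grip":0},{"tx":0.09,"ty":0.0026,"tz":0.001,"rx":0,"ry":0,"rz":0,"grip":0},{"tx":0.1,"ty":0.0026,"tz":0.001,"rx":0,"ry":0,"rz":0,"grip":0},{"tx":0.1,"ty":0.0026,"tz":0.001,"rx":0,"ry":0,"rz":0,"grip":0},{"tx":0.1,"ty":0.0026,"tz":0.001,"rx":0,"ry":0,"rz":0,"grip":0}]'; python3 -c "
from h import *
st()
S=env.grab_frame('scene');cv2.imwrite('pics/s3.png',S)
cv2.imwrite('pics/v3.png',cv2.convertScaleAbs(cv2.resize(S[170:250,170:270],(800,600)[:1]+(600,) if 0 else (750,600),interpolation=cv2.INTER_CUBIC),alpha=1.6))"
```

```text
time: 5.75
ee_pos: [0.6129, -0.0557, 0.1755]
ee_rot: [0.532, 0.466, 0.531, -0.466]
ft_force: [0.9, 0.3, -1.6]
opening: 0.141
t 5.75 p [ 0.6129 -0.0557  0.1755] F [ 0.9   0.32 -1.6 ] M [-0.02 -0.03 -0.05] op 0.141 yaw 7.51 j [-0.15  0.32  1.16 -0.    1.66 -0.28]
[[0.001, 0.991, 0.131], [-0.0, 0.131, -0.991], [-1.0, 0.001, 0.0]]
```

View pics/v3.png

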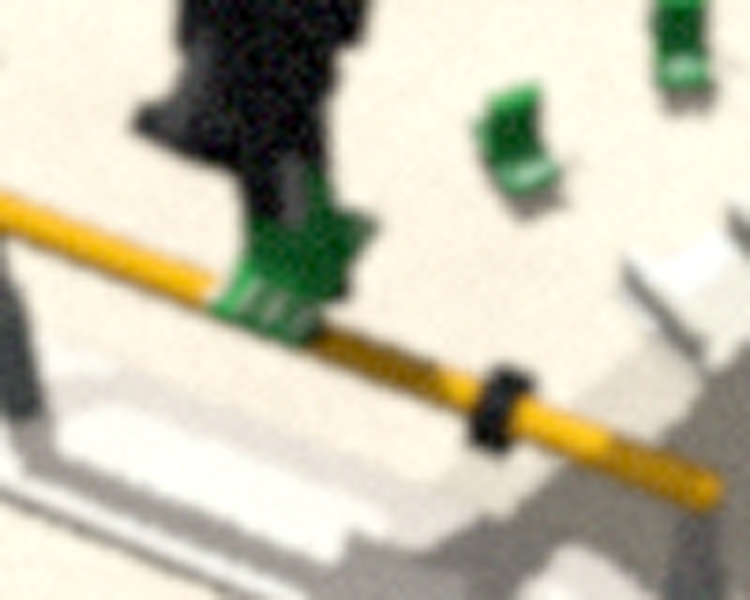

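```bash
python3 -m inch '[{"tx":0.005,"ty":0,"tz":0,"rx":0,"ry":0,"rz":0,"grip":0},{"tx":0.01,"ty":0,"tz":0,"rx":0,"ry":0,"rz":0,"grip":0},{"tx":0.015,"ty":0,"tz":0,"rx":0,"ry":0,"rz":0,"grip":0},{"tx":0.02,"ty":0,"tz":0,"rx":0,"ry":0,"rz":0,"grip":0},{"tx":0.025,"ty":0,"tz":0,"rx":0,"ry":0,"rz":0,"grip":0},{"tx":0.03,"ty":0,"tz":0,"rx":0,"ry":0,"rz":0,"grip":0},{"tx":0.035,"ty":0,"tz":0,"rx":0,"ry":0,"rz":0,"grip":0},{"tx":0.04,"ty":0,"tz":0,"rx":0,"ry":0,"rz":0,"grip":0},{"tx":0.04,"ty":0,"tz":0,"rx":0,"ry":0,"rz":0,"grip":0},{"tx":0.04,"ty":0,"tz":0,"rx":0,"ry":0,"rz":0,"grip":0}]'; python3 -c "
from h import *
st()"
```

```text
time: 6.8
ee_pos: [0.6131, -0.0556, 0.1597]
ee_rot: [0.532, 0.466, 0.531, -0.466]
ft_force: [1.4, 0.0, 4.7]
opening: 0.143
t 6.8 p [ 0.6131 -0.0556  0.1597] F [1.39 0.   4.66] M [ 0.03 -0.48 -0.05] op 0.143 yaw 7.51 j [-0.15  0.32  1.18  0.    1.63 -0.28]
[[0.001, 0.991, 0.131], [-0.0, 0.131, -0.991], [-1.0, 0.001, 0.0]]
```

```bash
python3 -m inch '[{"tx":0.005,"ty":0,"tz":0,"rx":0,"ry":0,"rz":0,"grip":0},{"tx":0.01,"ty":0,"tz":0,"rx":0,"ry":0,"rz":0,"grip":0},{"tx":0.01,"ty":0,"tz":0,"rx":0,"ry":0,"rz":0,"grip":0}]';python3 -m inch '[{"tx":0.005,"ty":0,"tz":0,"rx":0,"ry":0,"rz":0,"grip":0},{"tx":0.01,"ty":0,"tz":0,"rx":0,"ry":0,"rz":0,"grip":0},{"tx":0.01,"ty":0,"tz":0,"rx":0,"ry":0,"rz":0,"grip":0}]'; python3 -c "
from h import *
st()"
```

```text
time: 7.1
ee_pos: [0.6131, -0.0556, 0.1558]
ee_rot: [0.532, 0.466, 0.531, -0.466]
ft_force: [1.7, 1.0, 6.2]
opening: 0.136
time: 7.4
ee_pos: [0.6133, -0.0557, 0.1522]
ee_rot: [0.532, 0.467, 0.531, -0.466]
ft_force: [1.3, 1.1, 7.5]
opening: 0.141
t 7.4 p [ 0.6133 -0.0557  0.1522] F [1.33 1.09 7.46] M [ 0.05 -0.33  0.  ] op 0.141 yaw 7.51 j [-0.15  0.33  1.19 -0.    1.62 -0.28]
[[0.002, 0.991, 0.131], [-0.0, 0.131, -0.991], [-1.0, 0.002, 0.001]]
```

```bash
python3 -m inch '[{"tx":0.002,"ty":0.002,"tz":0,"rx":0,"ry":0,"rz":0,"grip":0},{"tx":0.005,"ty":0.002,"tz":0,"rx":0,"ry":0,"rz":0,"grip":0},{"tx":0.005,"ty":0.002,"tz":0,"rx":0,"ry":0,"rz":0,"grip":0}]';python3 -m inch '[{"tx":0.005,"ty":0,"tz":0,"rx":0,"ry":0,"rz":0,"grip":0},{"tx":0.01,"ty":0,"tz":0,"rx":0,"ry":0,"rz":0,"grip":0},{"tx":0.01,"ty":0,"tz":0,"rx":0,"ry":0,"rz":0,"grip":0}]'; python3 -c "
from h import *
st()"
```

```text
time: 7.7
ee_pos: [0.6138, -0.0556, 0.1503]
ee_rot: [0.532, 0.466, 0.531, -0.466]
ft_force: [0.5, -0.5, 9.4]
opening: 0.144
time: 8.0
ee_pos: [0.6139, -0.0556, 0.1467]
ee_rot: [0.532, 0.467, 0.531, -0.466]
ft_force: [0.1, 0.4, 9.9]
opening: 0.135
t 8.0 p [ 0.6139 -0.0556  0.1467] F [0.14 0.41 9.86] M [-0.01  0.08 -0.02] op 0.135 yaw 7.51 j [-0.15  0.33  1.2  -0.    1.61 -0.28]
[[0.002, 0.991, 0.131], [-0.001, 0.131, -0.991], [-1.0, 0.002, 0.001]]
```

Lateral force is now near zero, so the clip is centred. I'll keep pressing in small steps.

```bash
for i in 1 2 3; do python3 -m inch '[{"tx":0.004,"ty":0,"tz":0,"rx":0,"ry":0,"rz":0,"grip":0},{"tx":0.008,"ty":0,"tz":0,"rx":0,"ry":0,"rz":0,"grip":0},{"tx":0.008,"ty":0,"tz":0,"rx":0,"ry":0,"rz":0,"grip":0}]'|grep -E 'pos|force'; done
```

```text
ee_pos: [0.614, -0.0557, 0.1438]
ft_force: [-1.4, 0.4, 10.6]
ee_pos: [0.6136, -0.0557, 0.1394]
ft_force: [0.3, 0.5, -2.6]
ee_pos: [0.6135, -0.0556, 0.1363]
ft_force: [-1.0, 1.0, 7.5]
```

```bash
python3 -m inch '[{"tx":0.005,"ty":0,"tz":0,"rx":0,"ry":0,"rz":0,"grip":0},{"tx":0.01,"ty":0,"tz":0,"rx":0,"ry":0,"rz":0,"grip":0},{"tx":0.015,"ty":0,"tz":0,"rx":0,"ry":0,"rz":0,"grip":0},{"tx":0.02,"ty":0,"tz":0,"rx":0,"ry":0,"rz":0,"grip":0},{"tx":0.02,"ty":0,"tz":0,"rx":0,"ry":0,"rz":0,"grip":0},{"tx":0.02,"ty":0,"tz":0,"rx":0,"ry":0,"rz":0,"grip":0}]'|grep -E 'pos|force';python3 -m inch '[{"tx":0.005,"ty":0,"tz":0,"rx":0,"ry":0,"rz":0,"grip":0},{"tx":0.01,"ty":0,"tz":0,"rx":0,"ry":0,"rz":0,"grip":0},{"tx":0.01,"ty":0,"tz":0,"rx":0,"ry":0,"rz":0,"grip":0},{"tx":0.01,"ty":0,"tz":0,"rx":0,"ry":0,"rz":0,"grip":0}]'|grep -E 'pos|force'
```

```text
ee_pos: [0.6137, -0.0556, 0.1292]
ft_force: [-2.8, 1.0, 10.6]
ee_pos: [0.6138, -0.0556, 0.1256]
ft_force: [-2.5, 0.7, 13.9]
```

Force at 0.1256 m matches the "home" prediction (13.4 N expected, 13.9 N read), and the snap was seen. Next I'll ease up to the tube's rest height.

```bash
python3 -m inch '[{"tx":-0.01,"ty":0,"tz":0,"rx":0,"ry":0,"rz":0,"grip":0},{"tx":-0.02,"ty":-0.0015,"tz":0,"rx":0,"ry":0,"rz":0,"grip":0},{"tx":-0.03,"ty":-0.0015,"tz":0,"rx":0,"ry":0,"rz":0,"grip":0},{"tx":-0.04,"ty":-0.0015,"tz":0,"rx":0,"ry":0,"rz":0,"grip":0},{"tx":-0.05,"ty":-0.0015,"tz":0,"rx":0,"ry":0,"rz":0,"grip":0},{"tx":-0.06,"ty":-0.0015,"tz":0,"rx":0,"ry":0,"rz":0,"grip":0},{"tx":-0.066,"ty":-0.0015,"tz":0,"rx":0,"ry":0,"rz":0,"grip":0},{"tx":-0.066,"ty":-0.0015,"tz":0,"rx":0,"ry":0,"rz":0,"grip":0},{"tx":-0.066,"ty":-0.0015,"tz":0,"rx":0,"ry":0,"rz":0,"grip":0}]'; python3 -c "
from h import *
st()
S=env.grab_frame('scene');cv2.imwrite('pics/s4.png',S)
cv2.imwrite('pics/v4.png',cv2.convertScaleAbs(cv2.resize(S[170:250,170:270],(750,600),interpolation=cv2.INTER_CUBIC),alpha=1.6))"
```

```text
time: 10.8
ee_pos: [0.6129, -0.0556, 0.1498]
ee_rot: [0.532, 0.466, 0.532, -0.466]
ft_force: [1.8, 0.2, 3.1]
opening: 0.143
t 10.8 p [ 0.6129 -0.0556  0.1498] F [1.82 0.24 3.13] M [-0.04 -0.37 -0.05] op 0.143 yaw 7.51 j [-0.15  0.33  1.2  -0.    1.62 -0.28]
[[-0.0, 0.991, 0.131], [-0.0, 0.131, -0.991], [-1.0, -0.0, 0.0]]
```

View pics/v4.png

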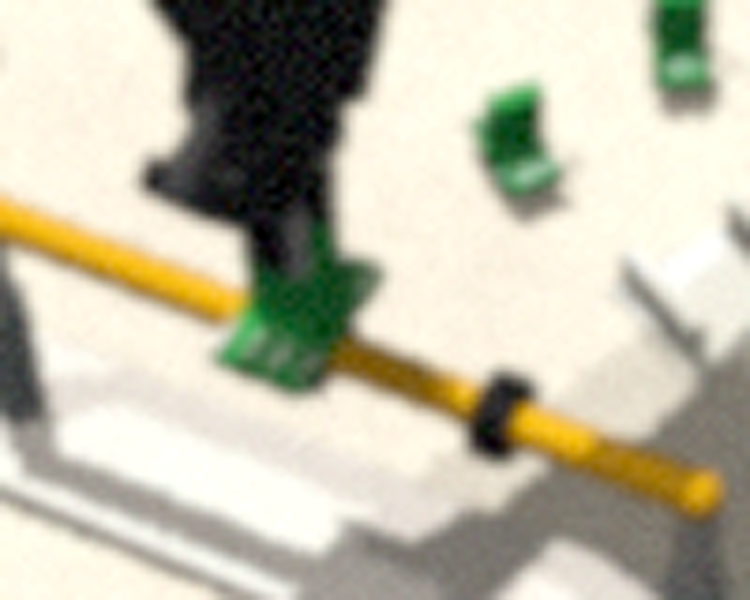

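The clip sits on the tube at (285,345) in the crop, with the collar at (500,412). I'll relieve the remaining load, then slide about 36 mm of the estimated 50.

```bash
python3 -m inch '[{"tx":-0.004,"ty":0.001,"tz":0,"rx":0,"ry":0,"rz":0,"grip":0},{"tx":-0.0065,"ty":0.001,"tz":0,"rx":0,"ry":0,"rz":0,"grip":0},{"tx":-0.0065,"ty":0.001,"tz":0,"rx":0,"ry":0,"rz":0,"grip":0},{"tx":-0.0065,"ty":0.001,"tz":0,"rx":0,"ry":0,"rz":0,"grip":0}]'|grep -E 'pos|force'
python3 -m inch '[{"tx":0,"ty":0,"tz":-0.005,"rx":0,"ry":0,"rz":0,"grip":0},{"tx":0,"ty":0,"tz":-0.01,"rx":0,"ry":0,"rz":0,"grip":0},{"tx":0,"ty":0,"tz":-0.015,"rx":0,"ry":0,"rz":0,"grip":0},{"tx":0,"ty":0,"tz":-0.02,"rx":0,"ry":0,"rz":0,"grip":0},{"tx":0,"ty":0,"tz":-0.025,"rx":0,"ry":0,"rz":0,"grip":0}]'|grep -E 'pos|force'
python3 -m inch '[{"tx":0,"ty":0,"tz":-0.0075,"rx":0,"ry":0,"rz":0,"grip":0},{"tx":0,"ty":0,"tz":-0.015,"rx":0,"ry":0,"rz":0,"grip":0},{"tx":0,"ty":0,"tz":-0.0225,"rx":0,"ry":0,"rz":0,"grip":0},{"tx":0,"ty":0,"tz":-0.03,"rx":0,"ry":0,"rz":0,"grip":0},{"tx":0,"ty":0,"tz":-0.0375,"rx":0,"ry":0,"rz":0,"grip":0},{"tx":0,"ty":0,"tz":-0.045,"rx":0,"ry":0,"rz":0,"grip":0},{"tx":0,"ty":0,"tz":-0.0525,"rx":0,"ry":0,"rz":0,"grip":0},{"tx":0,"ty":0,"tz":-0.06,"rx":0,"ry":0,"rz":0,"grip":0},{"tx":0,"ty":0,"tz":-0.065,"rx":0,"ry":0,"rz":0,"grip":0}]'|grep -E 'pos|force'
```

```text
ee_pos: [0.6131, -0.0556, 0.1523]
ft_force: [-0.1, -1.5, 1.4]
ee_pos: [0.612, -0.0455, 0.1525]
ft_force: [1.1, -0.8, 2.1]
ee_pos: [0.6086, -0.0195, 0.1525]
ft_force: [1.2, -1.4, 1.1]
```

```bash
python3 -c "
from h import *
st()
S=env.grab_frame('scene');cv2.imwrite('pics/s5.png',S)
cv2.imwrite('pics/v5.png',cv2.convertScaleAbs(cv2.resize(S[185:245,190:265],(750,600),interpolation=cv2.INTER_CUBIC),alpha=1.6))"
```

```text
t 12.65 p [ 0.6086 -0.0195  0.1525] F [ 1.18 -1.44  1.05] M [-0.24 -0.22 -0.01] op 0.14 yaw 7.52 j [-0.09  0.31  1.22 -0.    1.62 -0.22]
[[0.0, 0.991, 0.131], [-0.0, 0.131, -0.991], [-1.0, 0.0, 0.0]]
```

View pics/v5.png

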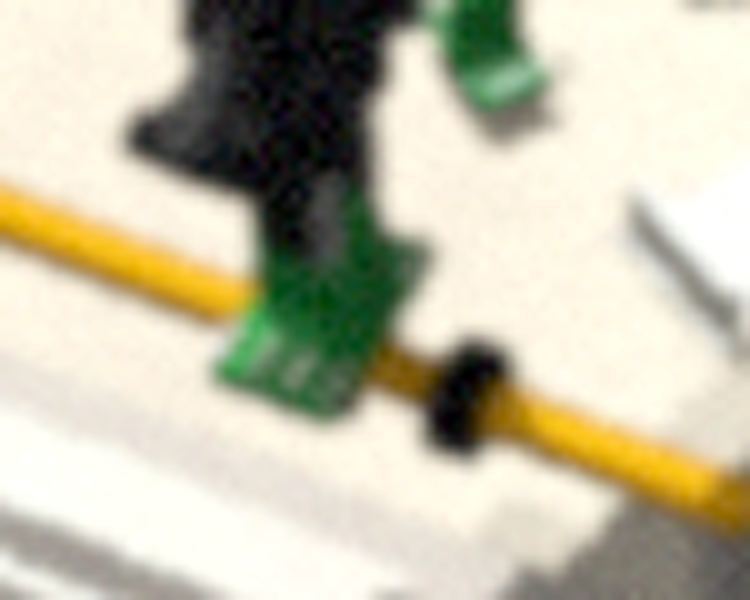

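The slab's right edge at ≈(375,365) is about 15 mm short of the collar's left face at ≈(430,385). Friction is about 1.5 N. I'll advance 8 mm, then go in 1 mm steps with force checks.

```bash
python3 -m inch '[{"tx":0,"ty":0,"tz":-0.005,"rx":0,"ry":0,"rz":0,"grip":0},{"tx":0,"ty":0,"tz":-0.01,"rx":0,"ry":0,"rz":0,"grip":0},{"tx":0,"ty":0,"tz":-0.015,"rx":0,"ry":0,"rz":0,"grip":0},{"tx":0,"ty":0,"tz":-0.02,"rx":0,"ry":0,"rz":0,"grip":0},{"tx":0,"ty":0,"tz":-0.02,"rx":0,"ry":0,"rz":0,"grip":0}]'|grep -E 'pos|force'
for i in 1 2 3; do python3 -m inch '[{"tx":0,"ty":0,"tz":-0.0013,"rx":0,"ry":0,"rz":0,"grip":0},{"tx":0,"ty":0,"tz":-0.0025,"rx":0,"ry":0,"rz":0,"grip":0},{"tx":0,"ty":0,"tz":-0.0025,"rx":0,"ry":0,"rz":0,"grip":0}]'|grep -E 'pos|force';done
```

```text
ee_pos: [0.6075, -0.0115, 0.1525]
ft_force: [0.6, -0.6, 1.2]
ee_pos: [0.6074, -0.0109, 0.1525]
ft_force: [0.8, -1.0, 1.1]
ee_pos: [0.6073, -0.0099, 0.1525]
ft_force: [0.4, -0.3, 1.2]
ee_pos: [0.6072, -0.0089, 0.1525]
ft_force: [1.5, -1.7, 0.9]
```

```bash
for i in 1 2; do python3 -m inch '[{"tx":0,"ty":0,"tz":-0.0013,"rx":0,"ry":0,"rz":0,"grip":0},{"tx":0,"ty":0,"tz":-0.0025,"rx":0,"ry":0,"rz":0,"grip":0},{"tx":0,"ty":0,"tz":-0.0025,"rx":0,"ry":0,"rz":0,"grip":0}]'|grep -E 'pos|force';done
```

```text
ee_pos: [0.607, -0.0079, 0.1525]
ft_force: [0.9, 0.1, 1.3]
ee_pos: [0.6069, -0.0069, 0.1525]
ft_force: [1.0, -0.6, 1.0]
```

```bash
for i in 1 2; do python3 -m inch '[{"tx":0,"ty":0,"tz":-0.0015,"rx":0,"ry":0,"rz":0,"grip":0},{"tx":0,"ty":0,"tz":-0.0015,"rx":0,"ry":0,"rz":0,"grip":0}]'|grep -E 'pos|force';done
```

```text
ee_pos: [0.6068, -0.0063, 0.1525]
ft_force: [1.1, -0.4, 1.9]
ee_pos: [0.6067, -0.0057, 0.1525]
ft_force: [1.7, -0.3, 0.9]
```

```bash
python3 -m inch '[{"tx":0,"ty":0,"tz":-0.0015,"rx":0,"ry":0,"rz":0,"grip":0},{"tx":0,"ty":0,"tz":-0.0015,"rx":0,"ry":0,"rz":0,"grip":0}]'|grep -E 'pos|force'
```

```text
ee_pos: [0.6067, -0.0051, 0.1525]
ft_force: [1.0, -1.0, 1.3]
```

```bash
python3 -m inch '[{"tx":0,"ty":0,"tz":-0.0015,"rx":0,"ry":0,"rz":0,"grip":0},{"tx":0,"ty":0,"tz":-0.0015,"rx":0,"ry":0,"rz":0,"grip":0}]'|grep -E 'pos|force'
```

```text
ee_pos: [0.6066, -0.0045, 0.1525]
ft_force: [0.9, -1.3, 0.7]
```

```bash
python3 -m inch '[{"tx":0,"ty":0,"tz":-0.0015,"rx":0,"ry":0,"rz":0,"grip":0},{"tx":0,"ty":0,"tz":-0.0015,"rx":0,"ry":0,"rz":0,"grip":0}]'|grep -E 'pos|force'; python3 -c "
from h import *
st()
S=env.grab_frame('scene');cv2.imwrite('pics/s6.png',S)
cv2.imwrite('pics/v6.png',cv2.convertScaleAbs(cv2.resize(S[185:245,190:265],(750,600),interpolation=cv2.INTER_CUBIC),alpha=1.6))"
```

```text
ee_pos: [0.6065, -0.0039, 0.1525]
ft_force: [1.5, -0.4, 1.8]
t 15.7 p [ 0.6065 -0.0039  0.1525] F [ 1.45 -0.44  1.79] M [-0.22 -0.2  -0.02] op 0.141 yaw 7.51 j [-0.07  0.3   1.22 -0.    1.62 -0.2 ]
[[0.0, 0.991, 0.131], [-0.0, 0.131, -0.991], [-1.0, 0.0, 0.0]]
```

View pics/v6.png

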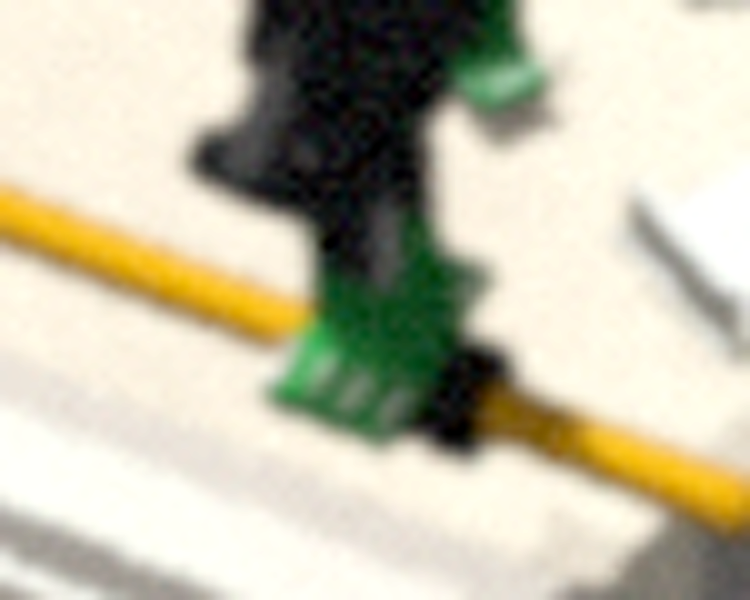

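The clip's right edge at ≈(435,390) is now almost on the collar (≈(465,400), not moved). I'll continue in 0.6 mm steps.

```bash
python3 -m inch '[{"tx":0,"ty":0,"tz":-0.0015,"rx":0,"ry":0,"rz":0,"grip":0},{"tx":0,"ty":0,"tz":-0.0015,"rx":0,"ry":0,"rz":0,"grip":0}]'|grep -E 'pos|force'
```

```text
ee_pos: [0.6065, -0.0036, 0.1525]
ft_force: [1.3, -2.4, 0.8]
```

```bash
python3 -m inch '[{"tx":0,"ty":0,"tz":-0.0015,"rx":0,"ry":0,"rz":0,"grip":0},{"tx":0,"ty":0,"tz":-0.0015,"rx":0,"ry":0,"rz":0,"grip":0}]'|grep -E 'pos|force'
```

```text
ee_pos: [0.6064, -0.0034, 0.1526]
ft_force: [1.7, -5.5, 0.9]
```

```bash
python3 -m inch '[{"tx":0,"ty":0,"tz":-0.0015,"rx":0,"ry":0,"rz":0,"grip":0},{"tx":0,"ty":0,"tz":-0.0015,"rx":0,"ry":0,"rz":0,"grip":0}]'|grep -E 'pos|force'
```

```text
ee_pos: [0.6064, -0.0032, 0.1526]
ft_force: [1.1, -7.4, 1.8]
```

Contact: the tool has stalled and axial force rose from about 1 to 7 N, below the 12 N creep. I'll relieve most of it, then release.

```bash
python3 -m inch '[{"tx":0,"ty":0,"tz":0.001,"rx":0,"ry":0,"rz":0,"grip":0},{"tx":0,"ty":0,"tz":0.002,"rx":0,"ry":0,"rz":0,"grip":0},{"tx":0,"ty":0,"tz":0.002,"rx":0,"ry":0,"rz":0,"grip":0}]'|grep -E 'pos|force'
python3 -m inch '[{"tx":0,"ty":0,"tz":0,"rx":0,"ry":0,"rz":0,"grip":0.2},{"tx":0,"ty":0,"tz":0,"rx":0,"ry":0,"rz":0,"grip":0.3},{"tx":0,"ty":0,"tz":0,"rx":0,"ry":0,"rz":0,"grip":0.5},{"tx":0,"ty":0,"tz":0,"rx":0,"ry":0,"rz":0,"grip":0.7},{"tx":0,"ty":0,"tz":0,"rx":0,"ry":0,"rz":0,"grip":0.7},{"tx":0,"ty":0,"tz":0,"rx":0,"ry":0,"rz":0,"grip":0.7},{"tx":0,"ty":0,"tz":0,"rx":0,"ry":0,"rz":0,"grip":0.7}]'
```

```text
ee_pos: [0.6064, -0.0034, 0.1525]
ft_force: [1.4, -4.9, 1.5]
time: 17.35
ee_pos: [0.6064, -0.0029, 0.1525]
ee_rot: [0.532, 0.466, 0.532, -0.466]
ft_force: [0.3, -0.8, 0.6]
opening: 0.698
```

Now retreat straight up, then back towards the robot for a clear view.

```bash
python3 -m inch '[{"tx":-0.03,"ty":0,"tz":0,"rx":0,"ry":0,"rz":0,"grip":0.7},{"tx":-0.1,"ty":0,"tz":0,"rx":0,"ry":0,"rz":0,"grip":0.7},{"tx":-0.2,"ty":0,"tz":0,"rx":0,"ry":0,"rz":0,"grip":0.7},{"tx":-0.3,"ty":0,"tz":0,"rx":0,"ry":0,"rz":0,"grip":0.7},{"tx":-0.3,"ty":-0.1,"tz":0,"rx":0,"ry":0,"rz":0,"grip":0.7},{"tx":-0.3,"ty":-0.2,"tz":0,"rx":0,"ry":0,"rz":0,"grip":0.7},{"tx":-0.3,"ty":-0.3,"tz":0,"rx":0,"ry":0,"rz":0,"grip":0.7},{"tx":-0.3,"ty":-0.4,"tz":0,"rx":0,"ry":0,"rz":0,"grip":0.7},{"tx":-0.3,"ty":-0.45,"tz":0,"rx":0,"ry":0,"rz":0,"grip":0.7},{"tx":-0.3,"ty":-0.45,"tz":0,"rx":0,"ry":0,"rz":0,"grip":0.7},{"tx":-0.3,"ty":-0.45,"tz":0,"rx":0,"ry":0,"rz":0,"grip":0.7},{"tx":-0.3,"ty":-0.45,"tz":0,"rx":0,"ry":0,"rz":0,"grip":0.7}]'; python3 -c "
from h import *
S=env.grab_frame('scene');T=env.grab_frame('top');cv2.imwrite('pics/s7.png',S);cv2.imwrite('pics/t7.png',T)
a=cv2.resize(S[185:245,205:265],(400,400),interpolation=cv2.INTER_CUBIC);b=cv2.resize(T[115:175,205:265],(400,400),interpolation=cv2.INTER_CUBIC)
cv2.imwrite('pics/v7.png',cv2.convertScaleAbs(np.hstack([a,b]),alpha=1.5))"
```

```text
time: 18.55
ee_pos: [0.4286, -0.0264, 0.2727]
ee_rot: [0.532, 0.466, 0.532, -0.466]
ft_force: [1.3, -0.4, -0.7]
opening: 0.698
```

View pics/v7.png

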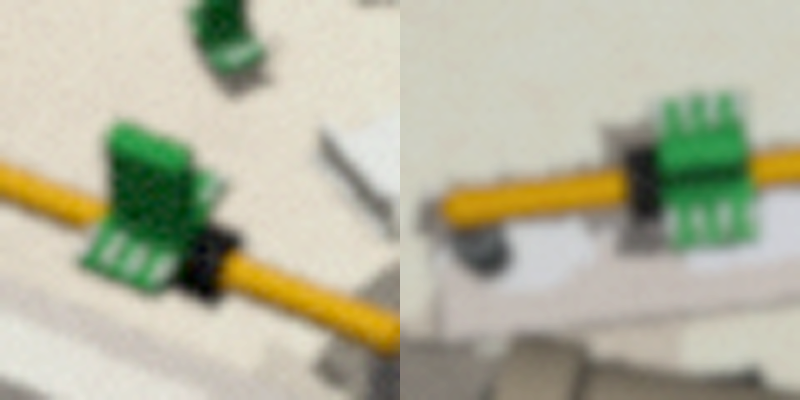

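Both views show the clip level on the tube with its end face against the collar (collar ≈(210,262) left, ≈(645,185) right). One numeric check on whether the collar's far face moved.

```bash
python3 - <<'E'
from h import *
# collar's far (+x side) edge: 50% crossing of saturation along the tube axis
mid=np.array([.6108,-.0465,.13]);d=np.array([-.1305,.9914,0]);s=np.arange(.060,.095,.0002)
for n,fs in(("scene",("scene0","s4","s7")),("top",("top0","t7"))):
    for f in fs:
        g=cv2.GaussianBlur(cv2.imread(f'pics/{f}.png')[:,:,2],(0,0),.7).astype(np.float32)
        uv=proj(n,mid+s[:,None]*d).astype(np.float32)
        v=cv2.remap(g,uv[:,0],uv[:,1],cv2.INTER_LINEAR).ravel()
        i=v.argmin();h=(v[i]+np.median(v[-40:]))/2;print(f,"far edge mm",(s[i+np.argmax(v[i:]>h)]*1e3).round(1))
E
```

```text
scene0 far edge mm 72.4
s4 far edge mm 72.2
s7 far edge mm 71.8
top0 far edge mm 74.6
t7 far edge mm 74.0
```

The collar's far edge agrees to within 0.6 mm, inside the measuring noise, so I'm handing in.

```bash
python3 -c "
from h import *
st();print(env.finish_job())"
```

```text
t 18.65 p [ 0.4285 -0.0264  0.2723] F [-0.24  0.43 -0.62] M [-0.05  0.03 -0.03] op 0.702 yaw 7.53 j [-0.15 -0.22  1.53 -0.    1.84 -0.28]
[[-0.001, 0.991, 0.131], [0.0, 0.131, -0.991], [-1.0, -0.001, -0.0]]
the job is handed in; nothing more can be done
None
```

The green brush rest is clipped onto the yellow tube and resting against the black collar. I handed the job in at 18.65 s of the 61 s allowed.

- **Press:** I took the largest green rest from its cradle and pressed it down about 75 mm (centre to centre) from the collar. I shifted it 0.8 mm across the tube to take out the sideways force. It snapped at roughly 11 N. I then seated it at a reading of 13.9 N against 13.4 N expected when fully home, with the tube about 27 mm down, well short of bottoming.
- **Slide:** It slid at about 1–1.5 N. On contact the force rose to 7.4 N, under the collar's 12 N creep. I eased back to 4.9 N, let go and moved clear.
- **Last checks:** Both camera views show the rest level on the tube and against the collar. The collar's far edge shifted only 0.4–0.6 mm between the first and last pictures, towards the rest rather than away, which is within measurement noise. The two views disagree by about 2 mm on the collar's absolute position, as the calibration allows.
- **Not checked:** I did not measure the bottles and other bystanders afterwards, but no unexpected contact force showed. The force readings carry roughly 1 N of noise. No check failed.

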